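# Find the loose hold-down bolt of a scanning platform and hold its dust cap open

### The job

One of the three hold-down bolts of the round scanning platform has worked loose under its orange dust cap: tap the caps from above, straight over the bolts, one after another until you find the bolt that sinks under the tap. Then take that bolt's cap by its free edge, lift it more than half way open and finish while still holding it there against its spring, so that I can get a hex key into the bolt. Keep the other two caps shut, and leave the plaster medallion, the scanner, the clay block and the hex key where they are.

Things in the scene. Friction and masses are not known exactly. Their poses are not given: they have to be found in the camera images.
- platform: Round scanning platform fixed on the table: black housing, aluminium disc 292 mm across, upper face 42 mm above the table. Origin on the table under its centre, z up, x roughly away from the robot (turned up to 0.35 rad). Three like-looking bolts under orange caps stand on it 110 mm from the centre, 120 degrees apart, the caps parallel to its axes. The loose bolt may be at any of the places.
- seat_1 (a point): First place, on the platform's +x side: top of the closed cap, over the bolt axis, 36 mm above the disc; fixed to the platform, with its axes. Each cap has flat parallel sides: 34 mm wide (platform y), 48 mm long (platform x, from 26 mm on the -x side of this point to 22 mm on the +x side), 20 mm deep. Below it: washer and bush 31 mm wide, and a cup 38 mm wide, 4 mm high on the disc.
- seat_2 (a point): The same point at the second place (platform -x, +y side). Each cap's hinge line runs along platform y, 23 mm on the +x side of this point and 6 mm below it. The free edge, with three black grip ribs on top, is at the -x end and swings up and over towards +x. The cap can be pinched across its flat sides near the free edge, and can turn between the fingers.
- seat_3 (a point): The same point at the third place (platform -x, -y side).
- loose_bolt (a joint): How far the loose bolt has sunk, with its cap, into its rubber bush: 0 at rest, 0.005 m at its stop. Pressed straight down over its axis it starts to sink at about 1 N and is at the stop at about 3 N; it comes back up when let go. The two tight bolts do not give. This does not tell at which place the loose bolt is.
- cap_loose (a joint): Opening angle of the loose bolt's cap: 0 shut, 1.75 rad fully open. A spring always pulls it shut (about 1 N at the free edge when shut, 2 N when wide open). This does not tell at which place it is.
- cap_tight_1 (a joint): Opening angle of the cap of one tight bolt: 0 shut, 1.75 rad fully open.
- cap_tight_2 (a joint): Opening angle of the cap of the other tight bolt: 0 shut, 1.75 rad fully open.
- medallion_center (a point): Round plaster medallion with a small shield in relief, 98 mm across, 23 mm high at the middle, lying loose on the middle of the disc. Point on its axis, 8 mm above its underside. Leave it alone.
- scanner_center (a point): Black hand-held 3D scanner lying on the table beside the platform: head 75 x 150 mm and 70 mm high, handle 45 mm high reaching 130 mm to its own -x side. Point in the middle of the head, 35 mm above the table. Leave it alone.
- block_center (a point): Brownish-pink clay moulding block, 100 x 75 mm, 53 mm high, on the table beside the platform. Point 17.5 mm above the table. Leave it alone.
- hex_key_center (a point): Dark steel L-shaped hex key, 8 mm thick, long arm about 115 mm along its own x, lying on the table beside the platform. Point in the middle of the long arm. Leave it alone.

How it is judged:
On the way:
1. the loose bolt, its cap shut, is pressed down at least 3.5 mm by a tap (value of joint loose_bolt above 0.0035 m and value of joint cap_loose below 0.1 rad), for 0.04 s.
At the end, for the whole second after the job is handed in: The loose bolt's cap is held still by the fingers, open by more than 0.9 rad (its full travel is 1.75 rad); the other two caps are shut (under 0.1 rad); the medallion is within 12 mm and the scanner, block and hex key within 20 mm of where they started (value of joint cap_loose above 0.9 rad and velocity of joint cap_loose between -0.2 and 0.2 rad/s and contact force between the fingers and cap_loose above 0.4 N and value of joint each of cap_tight_1, cap_tight_2 below 0.1 rad and distance of medallion_center from where it was at the start of the episode below 0.012 m and distance of each of scanner_center, block_center, hex_key_center from where it was at the start of the episode below 0.02 m); the arm keeps its last pose, push and grip.
It fails at once if the cap of a tight bolt is lifted (over 0.2 rad) (value of joint any of cap_tight_1, cap_tight_2 above 0.2 rad).
It fails at once if a bystander is shifted (medallion over 12 mm, scanner, block or hex key over 20 mm) (distance of medallion_center from where it was at the start of the episode above 0.012 m or distance of any of scanner_center, block_center, hex_key_center from where it was at the start of the episode above 0.02 m).
It also fails if it takes over 48 s, if anything falls off the work surface, if the arm or the gripper's body presses on something with over 40 N, if the wrist force passes 120 N, or if a joint passes its speed limit or range.

### The arm

A 7-joint arm with a two-finger parallel gripper is mounted at the origin on the work surface. World frame = base frame: x ahead of the robot, y to its left, z up, the work surface at z = 0. Lengths are in m, angles in rad, forces in N, time in s.
With the tool pointing down it reaches from about 0.425 to 0.825 m from the base axis. Payload 3.6 kg.
Tool frame: the origin (TCP) lies where the fingers leave the gripper's body, on its centre line; the fingertips stand 73 mm ahead of it and the grasp point (between the pads) lies 54 mm ahead of it; z points along the fingers, y is the line along which they close (so a half turn about z gives the same grasp; the last joint's range is limited). The gripper opens to 85 mm and grips with 20 to 120 N. Pads are 22 mm wide; open, the fingers measure 114 mm over their backs; the gripper's body (76 mm by 85 mm) begins 54 mm behind the grasp point. The pads swing forward as they close: fully open they stand 13 mm farther back than shut.
Start: joints at [1.21, 0.615, -0.013, 1.423, 0.008, 1.103, -0.04], TCP at [0.213, -0.614, 0.304] pointing down, gripper open.
Joint ranges: [-3.12, 3.12], [-0.3, 2.06], [-1.34, 1.32], [0.26, 2.42], [-1.36, 4.5], [0.01, 1.98], [-2.84, 2.84]. Speed limits (rad/s): [2.79, 2.79, 3.14, 3.14, 3.14, 3.14, 3.14].

### API

Orientations are given as a unit quaternion [x, y, z, w].
In Python, from station import arm, snapshot, camera_info, ticket gives the robot as it stands. Calls block until the motion is done:
- arm.movep(position, orientation): joint-space move of the TCP to a pose.
- arm.line_to(position, velocity=0.15, ori=None): straight line of the TCP; ori=None keeps the orientation; velocity is the mean speed in m/s.
- arm.move_j(angles): joint-space move.
- arm.move_gripper(opening, effort=None): opening from 0.0 (shut) to 1.0 (fully open); effort is the grip in N (None keeps the last); returns when the fingers have stopped.
- arm.pause(seconds).
- arm.ik(position, orientation): joint angles nearest the present ones, or None.
- snapshot(name): name is "side" or "top" or "wrist"; returns the picture (400x640x3 uint8, blue, green, red); there is no depth.
- camera_info(name): a dict with "fx", "fy", "cx", "cy" (pixels), "R" (3x3) and "t" (3): a world point X has camera coordinates R X + t; the wrist camera has in their place "T_tool_cam" (4x4, takes a point from camera to tool coordinates, whose origin is the TCP and whose axes are the flange's). Camera axes: x right, y down, z forward; pixel columns grow to the right and rows downward; lengths in m; the calibration is good to about 2 mm. A picture is of the moment at which its call begins: read the wrist's pose just before it. camera_info takes no time and is no camera call.
A pose or a line that the arm cannot do raises arm.MotionError and nothing moves.
- ticket.finish_job(): hands the job in; it is judged then, once.
Readings, each from a call of its own:
- arm.read_time(): time.
- arm.read_joint_positions(): joint angles.
- arm.read_dq(): joint speeds.
- arm.read_effort(): joint torques, N m.
- arm.read_tool_pos(): TCP position.
- arm.read_eef_rot(): TCP orientation.
- arm.read_ft_force(): force on the tool from outside, world axes, zero at the start.
- arm.read_wrist_torque(): the same for the moment, N m.
- arm.read_opening(): opening from 0.0 (shut) to 1.0 (fully open).
- arm.read_finger_force(): force on a finger pad.
Only numpy, scipy, OpenCV 4.12 (cv2) and the standard library are available. Lean on these libraries where they do the work, as an engineer would, in place of code of your own. Each camera call takes 0.05 s, during which the arm holds its last target. There are 200 camera calls.

## Working session

There is one attempt and no reset: what is moved stays moved. The work goes in short steps, each a Python script; the robot and the scene stay as the last script left them, time stands still between calls to the robot, and variables do not carry over. Pictures are saved under pics/ and viewed, at most 10 in all, crops included, and the job is handed in when it is done.

```bash
mkdir -p pics; python3 - <<'E'
from station import *
import cv2
for n in("top","side"):
    cv2.imwrite(f"pics/{n}0.png",snapshot(n)); print(n,camera_info(n))
print(camera_info("wrist"),arm.read_eef_rot(),arm.read_time())
E
```

```text
top {'fx': 438.39552397256887, 'fy': 438.39552397256887, 'cx': 316.4917718305736, 'cy': 196.8995768224606, 'R': array([[-0.00324773, -0.99995301,  0.00913408],
       [-0.9921734 ,  0.00208202, -0.12485036],
       [ 0.12482548, -0.00946807, -0.99213354]]), 't': array([0.05503129, 0.60094339, 1.1073887 ])}
side {'fx': 399.30428355555824, 'fy': 399.30428355555824, 'cx': 319.60104596582516, 'cy': 203.96150250778578, 'R': array([[ 0.97180031, -0.23577249, -0.0039355 ],
       [-0.16702153, -0.67645144, -0.71729858],
       [ 0.1664571 ,  0.6977283 , -0.6967548 ]]), 't': array([-0.587728  ,  0.22116385,  0.73703562])}
{'fx': 314.49618174720547, 'fy': 314.49618174720547, 'cx': 314.2701233924378, 'cy': 204.35021918373604, 'T_tool_cam': array([[-6.28949044e-05, -9.60597277e-01, -2.77944002e-01,
         7.00417958e-02],
       [ 9.99999665e-01,  1.66308046e-04, -8.01060420e-04,
         1.39787569e-03],
       [ 8.15720782e-04, -2.77943960e-01,  9.60596945e-01,
        -7.08234484e-02],
       [ 0.00000000e+00,  0.00000000e+00,  0.00000000e+00,
         1.00000000e+00]])} [ 9.86098000e-01  1.66160450e-01 -2.38501226e-04 -1.17570386e-03] 0.1
```

View pics/top0.png

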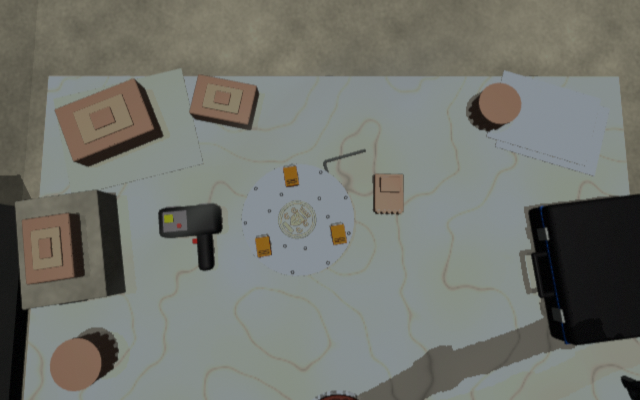

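View pics/side0.png

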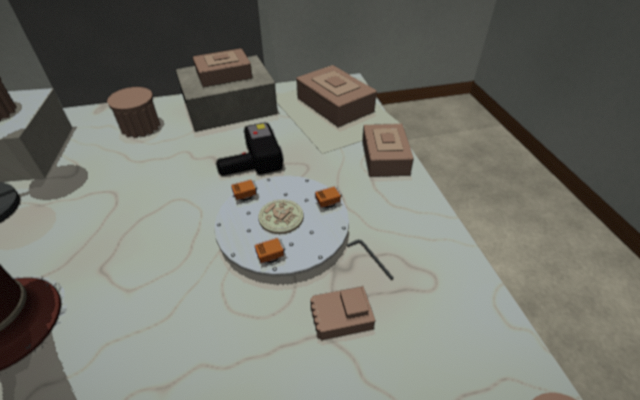

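The top view shows three caps near (291,176), (263,246) and (338,234), with the side view showing the same three. I'll fit the platform pose to the orange blobs in both pictures.

```bash
cat > h.py <<'E'
import numpy as np, cv2
from itertools import product
from scipy.optimize import least_squares
def blobs(im,amin=60):
    h=cv2.cvtColor(im,cv2.COLOR_BGR2HSV)
    m=cv2.inRange(h,(5,170,90),(22,255,255)); m=cv2.morphologyEx(m,cv2.MORPH_CLOSE,np.ones((5,5)))
    n,l,s,c=cv2.connectedComponentsWithStats(m)
    return [c[i] for i in range(1,n) if s[i,4]>amin]
def w(p,q):
    c,s=np.cos(p[2]),np.sin(p[2]); q=np.asarray(q,float)
    return np.array([p[0]+c*q[0]-s*q[1],p[1]+s*q[0]+c*q[1],q[2]])
def seat(i): a=i*2*np.pi/3; return np.array([.11*np.cos(a),.11*np.sin(a),.078])
def proj(ci,X): 
    v=np.asarray(X)@ci["R"].T+ci["t"]; return np.c_[ci["fx"]*v[:,0]/v[:,2]+ci["cx"],ci["fy"]*v[:,1]/v[:,2]+ci["cy"]]
def cen(ci,p,i):
    P=[w(p,seat(i)+np.array(d)) for d in product((-.026,.022),(-.017,.017),(-.02,0))]
    m=cv2.moments(cv2.convexHull(proj(ci,P).astype(np.float32))); return np.array([m["m10"],m["m01"]])/m["m00"]
def fit(obs,p0):  # obs: list of (ci, blobs)
    def f(p):
        r=[]
        for ci,B in obs:
            for i in range(3):
                d=np.array(B)-cen(ci,p,i); k=np.argmin((d**2).sum(1)); r+=list(d[k])
        return np.array(r)
    s=least_squares(f,p0); return s.x,s.fun
E
python3 - <<'E'
from h import *; from station import camera_info
T=[(camera_info(n),blobs(cv2.imread(f"pics/{n}0.png"))) for n in("top","side")]
print([b for _,b in T])
for t in (T[:1],T[1:],T):
    p,r=fit(t,[.54,.05,0.0]); print(p.round(4),r.round(2))
for i in range(3): print(w(p,seat(i)))
E
```

```text
[[array([290.63348416, 176.13122172]), array([338.02678571, 233.94196429]), array([262.99568966, 246.12068966])], [array([242.9197861 , 187.57219251]), array([327.04390244, 194.81463415]), array([268.50328947, 248.4375    ])]]
[0.5421 0.1008 0.0463] [-5.33 -0.26  2.17  3.02  1.16 -5.38]
[0.5463 0.1024 0.0749] [-2.41 -3.93 -3.97  0.68  3.59 -0.63]
[0.5446 0.1046 0.1675] [ 1.23  0.13  0.47 -0.31  0.46  0.48  0.26 -0.49  0.21 -1.2  -0.48 -0.67]
[0.65304512 0.12290532 0.078     ]
[0.47447149 0.18932414 0.078     ]
[0.50623792 0.00146543 0.078     ]
```

```bash
cat >> h.py <<'E'
from scipy.spatial.transform import Rotation as Ro
def down(yaw,tilt=0): return (Ro.from_euler('z',yaw)*Ro.from_euler('y',tilt)*Ro.from_euler('x',np.pi)).as_quat()
def wristci(arm,camera_info):
    c=dict(camera_info("wrist")); T=np.eye(4); T[:3,:3]=Ro.from_quat(arm.read_eef_rot()).as_matrix(); T[:3,3]=arm.read_tool_pos()
    M=np.linalg.inv(T@c["T_tool_cam"]); c["R"],c["t"]=M[:3,:3],M[:3,3]; return c
E
python3 - <<'E'
from h import *; from station import *
p=[.5446,.1046,.1675]
arm.movep([p[0],p[1],.3],down(p[2]))
arm.move_gripper(0.0,20)
ci=wristci(arm,camera_info); im=snapshot("wrist"); cv2.imwrite("pics/w1.png",im)
B=blobs(im,200); print(B)
print(fit([(ci,B)],p))
T=[(camera_info(n),blobs(cv2.imread(f"pics/{n}0.png"))) for n in("top","side")]
print(fit([(ci,B)]+T,p)[0]); print(arm.read_time(),arm.read_ft_force(),arm.read_tool_pos())
E
```

```text
[array([317.82855903,  67.48480903]), array([222.058, 243.236]), array([409.78480161, 245.19367855])]
(array([0.54308143, 0.10121027, 0.15530006]), array([-0.13971395, -2.23192261, -1.00916016,  1.3871527 ,  2.17256905,
        1.19863182]))
[0.54393454 0.10182536 0.15689037]
3.7083 [-0.38563428  0.0211959  -0.40853737] [0.54458971 0.10462845 0.29999723]
```

View pics/w1.png

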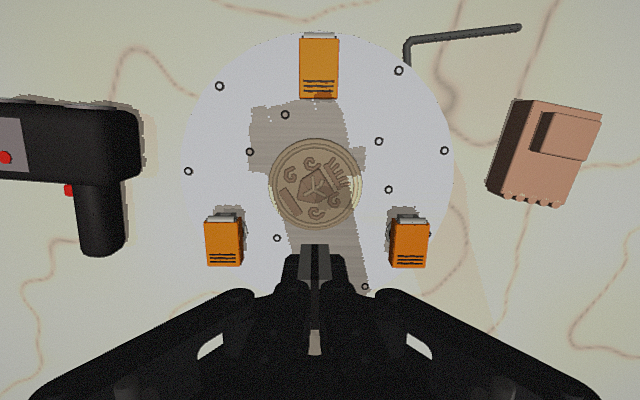

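The wrist view shows seat_1's cap at (318,67), with the other two at (224,240) and (408,243). The free edges with ribs face the robot, and all three fit the pose. Now I'll do force-guarded taps.

```bash
python3 - <<'E'
from h import *; from station import *
p=[.5433,.1014,.156]
for i in (0,1,2):
    s=w(p,seat(i)); q=down(p[2])
    if i==1: arm.line_to([*arm.read_tool_pos()[:2],.19],.3)
    arm.line_to([s[0],s[1],.19],.3,q); arm.line_to([s[0],s[1],.158],.15)
    f0=arm.read_ft_force()[2]; log=[]; z=.158; zc=None
    while z>.141:
        z-=.001; arm.line_to([s[0],s[1],z],.03); f=arm.read_ft_force()[2]-f0; zt=arm.read_tool_pos()[2]
        log.append((round(zt*1e3,1),round(f,1)))
        if zc is None and f>.5: zc=zt
        if f>7: break
    arm.pause(.15); print(i,log,arm.read_time(),zc,z)
    arm.line_to([s[0],s[1],.19],.2)
    if zc and zc-z>.0028: print("loose",i); break
E
```

```text
0 [(np.float64(158.2), np.float64(0.2)), (np.float64(156.1), np.float64(-0.1)), (np.float64(154.8), np.float64(-0.2)), (np.float64(153.9), np.float64(0.2)), (np.float64(152.9), np.float64(-0.2)), (np.float64(151.9), np.float64(-0.8)), (np.float64(150.9), np.float64(-0.2)), (np.float64(150.7), np.float64(4.4)), (np.float64(150.6), np.float64(8.5))] 7.1417 0.1506916039527679 0.149
1 [(np.float64(157.6), np.float64(-0.3)), (np.float64(156.2), np.float64(-0.5)), (np.float64(155.0), np.float64(-1.0)), (np.float64(153.9), np.float64(0.0)), (np.float64(152.9), np.float64(-0.6)), (np.float64(151.9), np.float64(-0.9)), (np.float64(150.9), np.float64(-0.5)), (np.float64(150.1), np.float64(-0.2)), (np.float64(149.1), np.float64(1.3)), (np.float64(148.0), np.float64(1.4)), (np.float64(147.0), np.float64(2.8)), (np.float64(146.0), np.float64(2.2)), (np.float64(145.5), np.float64(5.4)), (np.float64(145.3), np.float64(12.2))] 12.55 0.14906104269998766 0.144
loose 1
```

Seat_2 holds the loose bolt: it sank about 5 mm and stopped. Next I'll pinch its cap near the free edge.

```bash
python3 - <<'E'
from h import *; from station import *
p=[.5433,.1014,.156]
g=w(p,seat(1)+np.array([-.016,0,-.007+.054]))
arm.move_gripper(.75,20)
arm.line_to([g[0],g[1],.19],.15); arm.line_to(g,.1)
arm.move_gripper(0,25)
print(arm.read_opening(),arm.read_finger_force(),arm.read_ft_force(),arm.read_tool_pos(),g,arm.read_time())
cv2.imwrite("pics/w2.png",snapshot("wrist"))
E
```

```text
0.3926921775629612 30.06579279899597 [-0.23285381  1.23608579  0.45396328] [0.45860705 0.18487606 0.12550771] [0.45836138 0.18447486 0.125     ] 14.9833
```

View pics/w2.png

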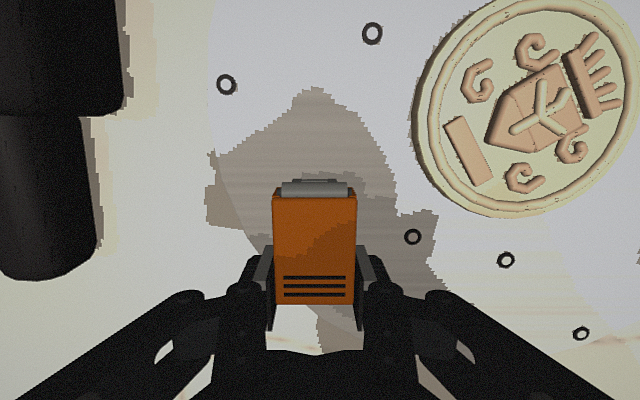

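The cap is held squarely by both pads at the ribs, around (315,290), at 33 mm opening. Now I'll swing it up along its hinge arc.

```bash
python3 - <<'E'
from h import *; from station import *
yaw=.156; g=arm.read_tool_pos(); d=np.array([np.cos(yaw),np.sin(yaw)])
r0=np.array([-.039,-.001]); # grasp relative to hinge (x,z)
for th in np.arange(.1,1.31,.1):
    c,s=np.cos(th),np.sin(th)
    r=np.array([c*r0[0]+s*r0[1], -s*r0[0]+c*r0[1]])-r0
    arm.line_to([g[0]+d[0]*r[0],g[1]+d[1]*r[0],g[2]+r[1]],.04)
    print(round(th,1),arm.read_ft_force().round(1),round(arm.read_opening(),3),round(arm.read_finger_force(),1))
arm.pause(.5); print(arm.read_time(),arm.read_tool_pos())
cv2.imwrite("pics/w3.png",snapshot("wrist")); s=snapshot("side"); cv2.imwrite("pics/s3.png",cv2.resize(s[120:300,160:420],None,fx=3,fy=3))
E
```

```text
0.1 [ 1.   1.7 -4.6] 0.389 29.0
0.2 [ 0.1  1.6 -6.3] 0.396 28.1
0.3 [ 0.   1.9 -6.1] 0.396 27.5
0.4 [-1.6  2.7 -5.5] 0.393 27.2
0.5 [-2.6  1.5 -4.2] 0.395 26.9
0.6 [-4.8  1.6 -4. ] 0.393 26.6
0.7 [-5.1  1.6 -4.5] 0.392 26.2
0.8 [-5.7  2.4 -4.5] 0.392 26.0
0.9 [-5.4  1.6 -4.5] 0.392 25.9
1.0 [-6.3  1.7 -3.9] 0.396 25.9
1.1 [-7.3  2.1 -3.4] 0.389 25.7
1.2 [-8.3  1.4 -1.6] 0.395 25.5
1.3 [-8.8  1.6 -0.6] 0.393 25.3
18.7917 [0.4831319  0.1888303  0.16361949]
```

View pics/w3.png

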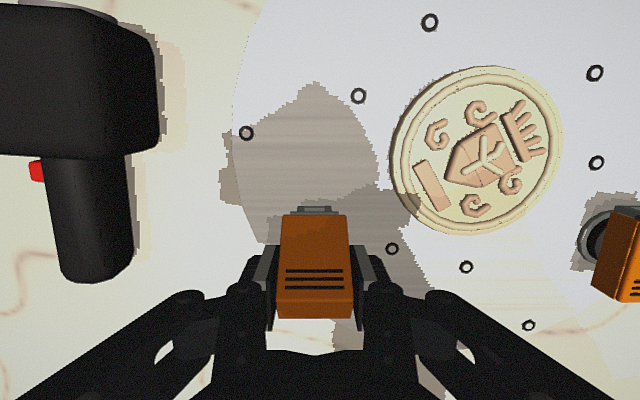

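View pics/s3.png

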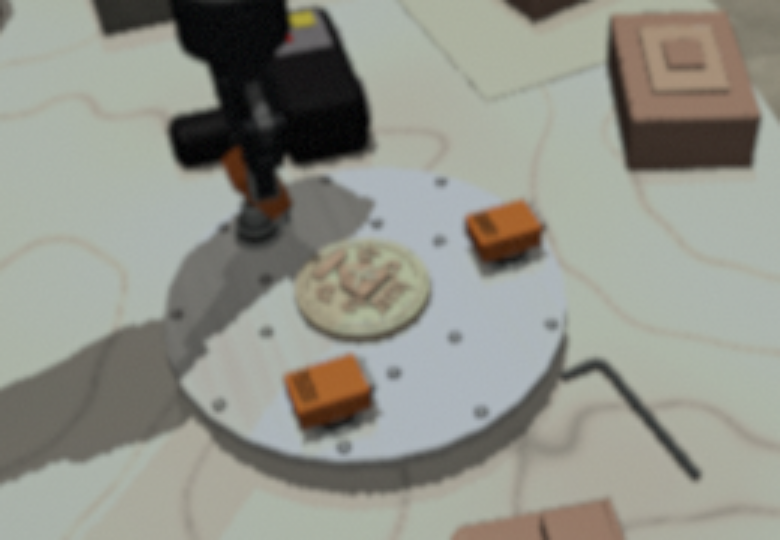

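The wrist view shows the cap open, with its top face between rows 215 and 290 and its free-end face between 290 and 318. I'll work out the angle from these rows.

```bash
python3 - <<'E'
from h import *; from station import *
p=[.5433,.1014,.156]; ci=wristci(arm,camera_info); S=seat(1)
for th in (.8,.9,1.,1.1,1.2,1.3,1.4):
    c,s=np.cos(th),np.sin(th); P=[]
    for x,z in((-.001,.006),(-.049,.006),(-.049,-.014)): # rel. hinge
        P.append(w(p,S+np.array([.023+c*x+s*z,0,-.006-s*x+c*z])))
    print(th,proj(ci,P)[:,1].round(0))
E
```

```text
0.8 [217. 311. 319.]
0.9 [215. 307. 319.]
1.0 [214. 301. 319.]
1.1 [213. 295. 318.]
1.2 [213. 287. 315.]
1.3 [212. 277. 310.]
1.4 [211. 267. 305.]
```

The angle is about 1.15 rad, well clear of the 0.9 limit. The cap is held and still, so I'm handing in.

```bash
python3 -c "
from station import *
print(arm.read_finger_force(),arm.read_time()); print(ticket.finish_job())"
```

```text
25.312650203704834 18.8917
the job is handed in; nothing more can be done
None
```

I handed the job in at 18.9 s: the loose bolt is at seat_2 (it sank about 5 mm under the tap), and the gripper is holding its cap open at about 1.15 rad, estimated from the wrist picture; the other two caps look shut, and I saw nothing else moved.

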